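# Stack the yellow core tray on its base tray

### The job

Stack the white tray of yellow film cores on the empty grey base tray, long side along long side, so that it sits level and fully home on all four orange corner seats, inside the corner guides. Lower it into place rather than dropping it, let go, and leave the base tray about where it stands and the tray of red cores alone.

Things in the scene. Friction and masses are not known exactly. Their poses are not given: they have to be found in the camera images.
- yellow_tray_grip (a point): Yellow core tray: white open tray 150 (x) by 110 (y) by 30 mm, about 0.3 kg, with four yellow film cores fixed in it (tops at 36 mm) and a central upright handle. Its black grip is 14 mm thick along x, 64 wide along y, 36 high, top 92 mm above the tray's flat underside. Site: the grip's centre, on the tray's middle, 74 mm above the underside; z up. Half a turn makes no difference.
- base_tray_seat (a point): Empty grey base tray, loose, 0.6 kg: 176 (x) by 136 (y) mm, walls 4, rim 45 mm above the bench. Orange corner seats, tops 37 mm above the bench, carry the core tray with 9 mm play each side; orange corner guides flare out 26 degrees from vertical above the rim to 65 mm, leading it in from 9 mm farther off. Site: tray's middle at seat-top height; z up; half a turn alike.
- red_tray_grip (a point): Red core tray: white open tray 150 (x) by 110 (y) by 30 mm, about 0.3 kg, with four red film cores fixed in it (tops at 36 mm) and a central upright handle. Its black grip is 14 mm thick along x, 64 wide along y, 36 high, top 92 mm above the tray's flat underside. Site: the grip's centre, on the tray's middle, 74 mm above the underside; z up. Leave it alone.
Not all that is in view belongs to the job. Leave any purple or turquoise look-alike of the part that bears yellow_tray_grip alone.

How it is judged:
At the end, for the whole second after the job is handed in: The yellow core tray rests on the base tray's four corner seats: middles within 15 mm, height within 5 mm of fully seated, long sides parallel within 12 degrees, both trays level within 4 degrees; the base tray is still on the bench, within 80 mm of where it started (horizontal distance between yellow_tray_grip and base_tray_seat below 0.015 m and z of yellow_tray_grip in the frame of base_tray_seat between 0.069 and 0.079 m and angle between the x axis of yellow_tray_grip and the x axis of base_tray_seat, either way round below 0.21 rad and angle between each of yellow_tray_grip, base_tray_seat's own z axis and vertical below 0.07 rad and height (world z) of base_tray_seat below 0.045 m and distance of base_tray_seat from where it was at the start of the episode below 0.08 m); the robot touches nothing.
It fails at once if the tray of red cores is shifted by more than 30 mm (distance of red_tray_grip from where it was at the start of the episode above 0.03 m).
It fails at once if the yellow core tray is dropped (falls faster than 0.7 m/s while not held, as from over 25 mm) (linear speed of yellow_tray above 0.7 m/s and contact force between the fingers and yellow_tray below 0.1 N).
It also fails if it takes over 38 s, if anything falls off the work surface, if the arm or the gripper's body presses on something with over 40 N, if the wrist force passes 120 N, or if a joint passes its speed limit or range.

### The arm

A 7-joint arm with a two-finger parallel gripper is mounted at the origin on the work surface. World frame = base frame: x ahead of the robot, y to its left, z up, the work surface at z = 0. Lengths are in m, angles in rad, forces in N, time in s.
With the tool pointing down it reaches from about 0.425 to 0.875 m from the base axis. Payload 4.7 kg.
Tool frame: the origin (TCP) lies on the centre line of the jaws, within the pads' length; the fingertips stand ahead of it and the grasp point (between the pads) lies 2 mm behind it (nose_length is the z of the fingertips in the tool frame, in m); z points along the fingers, y is the line along which they close (so a half turn about z gives the same grasp; the last joint's range is limited). The gripper opens to 87 mm and grips with 3 to 60 N. Pads are 19 mm wide; open, the fingers measure 117 mm over their backs; the gripper's body (75 mm by 190 mm) begins 51 mm behind the grasp point.
Start: joints at [1.197, 0.321, -0.07, 1.45, 0.023, 1.371, -0.057], TCP at [0.246, -0.602, 0.24] pointing down, gripper open.
Joint ranges: [-2.86, 2.86], [-0.3, 2.09], [-1.38, 1.24], [0.06, 2.45], [-1.56, 4.7], [0.09, 2.05], [-2.69, 2.69]. Speed limits (rad/s): [2.57, 2.57, 3.14, 3.14, 3.14, 3.14, 3.14].

### API

Orientations are given as a rotation vector (axis times angle).
In Python, from bench import * gives the robot as it stands.
- The arm moves only by the tool send_rows, never from a script. Its arguments are lists of equal length, an entry for each row: "xyz": the shift along the tool's x, y, z in mm, a list of three; "dr": the turn, a rotation vector about the tool's x, y, z in rad, a list of three. A call has exactly 10 rows; each row is the pose to reach, as a shift and turn from the pose commanded when the call began, along the tool's axes at that moment; what a row does not reach only later rows make up. A row lasts 1/12 s, in which the tool goes at most 41.7 mm and 7.16 degrees, less where a joint would pass 70% of its speed; a pose out of reach is approached as far as the arm can. A call with a gripper value outside its range is refused whole. "jaw" is the finger opening in mm, from 0 to 87, set as the call begins (left out, the last holds). The fingers move at their own pace and stop on an object; "grip_force" is the grip in N (left out, the last holds). Time passes only in rows, so rows that repeat a pose let the fingers close, or fill a call up. It gives the time, the measured TCP pose, the force, the opening and the grip force at its end, in the units of the state.
- get_state(): the state, without advancing time (a new reading comes with each control period).
- get_image(name): name is "side" or "top" or "wrist"; returns the picture (384x512x3 uint8, red, green, blue); there is no depth.
- calibration(name): a dict with "vfov" (degrees; the focal length in pixels is half the picture's height over the tangent of half this angle, whatever the lens; pixels are square), "cx", "cy" (the principal point, pixels), "rvec" (rotation vector, rad) and "tvec" (3), from world to camera coordinates, as OpenCV has them; the wrist camera has in their place "hand_eye" (4x4, takes a point from camera to tool coordinates, whose origin is the TCP and whose axes are the flange's). Camera axes: x right, y down, z forward; pixel columns grow to the right and rows downward; lengths in m; the calibration is good to about 2 mm. A picture is of the moment at which its call begins: read the wrist's pose just before it. calibration takes no time and is no camera call.
- close_job(): hands the job in; it is judged then, once.
The state is a dict: "time": time; "joint_positions": joint angles; "qd": joint speeds; "joint_torque": joint torques, N m; "position": TCP position; "tool_rot": TCP orientation; "ft_force": force on the tool from outside, world axes, zero at the start; "torque": the same for the moment, N m; "grip_width": opening from 0.0 (shut) to 1.0 (fully open); "grip_force": force on a finger pad.
Only numpy, scipy, OpenCV 4.12 (cv2) and the standard library are available. Lean on these libraries where they do the work, as an engineer would, in place of code of your own. Each camera call takes 0.05 s, during which the arm holds its last target. There are 200 camera calls.

## Working session

There is one attempt and no reset: what is moved stays moved. The work goes in short steps, Python scripts to look and compute and a tool call to move; the robot and the scene stay as the last step left them, time stands still between calls to the robot, and variables do not carry over. Pictures are saved under pics/ and viewed, at most 10 in all, crops included, and the job is handed in when it is done.

Besides the shell and the picture viewer there is one more tool, called after "Emit:" as a command line: name --argument value ..., lists and objects as JSON in quotes. send_rows: Moves the arm, as the interface text tells. Its arguments: {"type":"object","properties":{"xyz":{"type":"array"},"dr":{"type":"array"},"jaw":{"type":"number"},"grip_force":{"type":"number"}},"required":["xyz","dr"]}

```bash
mkdir -p pics
cat > h.py <<'E'
from bench import *
import numpy as np, cv2
from scipy.spatial.transform import Rotation as R
def save(n,f):
    im=get_image(n); cv2.imwrite('pics/'+f,im[:,:,::-1]); return im
def ray(n,uv,st=None):
    c=calibration(n); f=192/np.tan(np.radians(c['vfov'])/2)
    d=np.array([(uv[0]-c['cx'])/f,(uv[1]-c['cy'])/f,1])
    if 'hand_eye' in c:
        H=np.array(c['hand_eye']); Rt=R.from_rotvec(st['tool_rot']).as_matrix()
        return Rt@H[:3,3]+st['position'], Rt@H[:3,:3]@d
    Rm=R.from_rotvec(np.ravel(c['rvec'])).as_matrix()
    return -Rm.T@np.ravel(c['tvec']), Rm.T@d
def at(n,uv,z,st=None):
    o,d=ray(n,uv,st); return o+d*(z-o[2])/d[2]
E
python3 - <<'E'
from h import *
s=get_state();print(s)
a=save('top','top0.png');b=save('side','side0.png')
print(calibration('top'),calibration('wrist'))
E
```

```text
{'time': 0.0, 'joint_positions': array([ 1.19707285,  0.32183832, -0.07007931,  1.45168946,  0.02259911,
        1.37078998, -0.05691114]), 'qd': array([ 2.37967001e-04,  3.00348537e-04,  1.55748933e-03, -6.41123626e-04,
        9.31047947e-04, -1.20857314e-05, -1.09605924e-03]), 'joint_torque': array([ 3.34834249e-04, -4.91296685e+01, -4.03844845e-01, -3.12524772e+01,
       -6.40834705e-02,  4.39641159e-02,  2.03460058e-04]), 'position': array([ 0.24556651, -0.60125938,  0.23844423]), 'tool_rot': array([-3.08086341e+00, -6.05040990e-01,  7.38854731e-04]), 'ft_force': array([ 0.05530545, -0.88495332, -0.3446026 ]), 'torque': array([-0.00483907,  0.00377231, -0.03083722]), 'grip_force': 0.0, 'grip_width': 1.0046075207588443}
{'vfov': 48.68240487682487, 'cx': 254.8063057440688, 'cy': 192.64421536959912, 'rvec': array([ 2.11914203, -2.16625611,  0.1875904 ]), 'tvec': array([-0.01080746,  0.43522842,  1.20190967])} {'vfov': 67.8957487372876, 'cx': 259.9755487101368, 'cy': 193.27262368471654, 'hand_eye': array([[ 6.06025572e-04, -9.60738172e-01, -2.77455939e-01,
         7.59375752e-02],
       [ 9.99999813e-01,  6.04776607e-04,  9.00809230e-05,
         1.67621060e-04],
       [ 8.12546800e-05, -2.77455942e-01,  9.60738359e-01,
        -1.45321503e-01],
       [ 0.00000000e+00,  0.00000000e+00,  0.00000000e+00,
         1.00000000e+00]])}
```

View pics/top0.png

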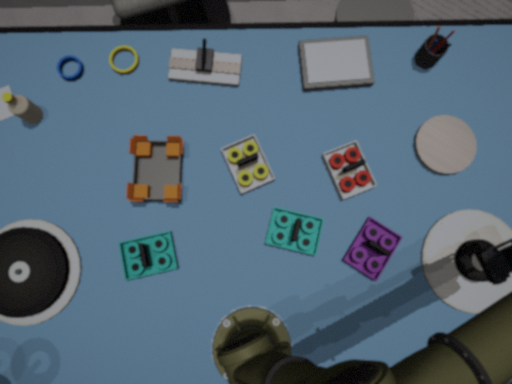

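View pics/side0.png

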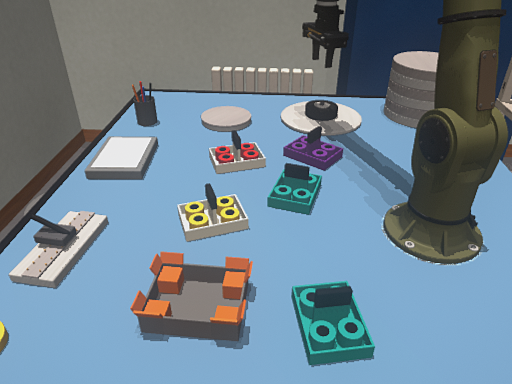

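Candidates in the top view are the trays with yellow cores and white body (248,163), red (350,170), turquoise (149,256) and (293,232), and purple (372,249). I choose (248,163). The grey base with orange corners is at (157,170). Next I check both in an enlarged crop.

Run:
```python
from h import *
im=cv2.imread('pics/top0.png')[120:220,110:290]
cv2.imwrite('pics/crop0.png',cv2.resize(im,None,fx=4.4,fy=4.4,interpolation=cv2.INTER_CUBIC))
```

```text
(no output)
```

View pics/crop0.png

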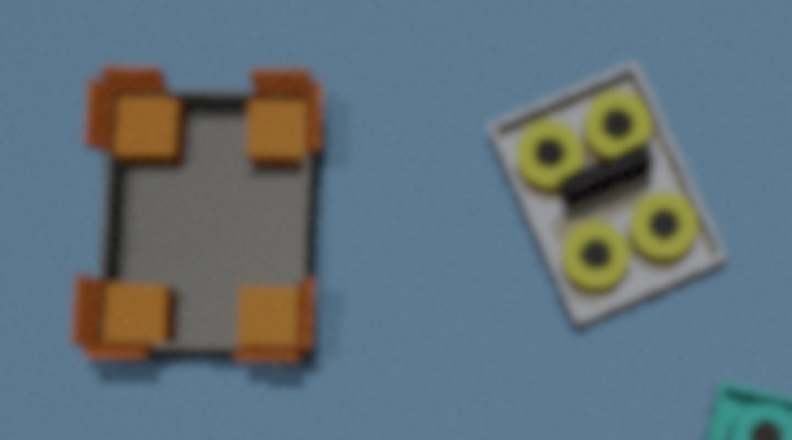

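The crop shows yellow core centres at crop (550,150), (618,122), (596,254) and (664,224), in a white tray. The base's seat centres are at (148,128), (279,129), (137,314) and (269,316).

```bash
cat > plan.py <<'E'
from h import *
def pose(name,pts,z,st=None,sc=1,off=(0,0)):
    # pts order: A,B (short edge pair), C,D opposite (A-C, B-D long)
    P=np.array([at(name,(p[0]/sc+off[0],p[1]/sc+off[1]),z,st)[:2] for p in pts])
    l=(P[0]+P[1]-P[2]-P[3])/2; s=(P[1]+P[3]-P[0]-P[2])/2
    return P.mean(0), np.degrees(np.arctan2(l[1],l[0])), np.hypot(*l), np.hypot(*s)
E
python3 - <<'E'
from plan import *
k=dict(sc=4.4,off=(110,120))
print('cores',pose('top',[(550,150),(618,122),(596,254),(664,224)],.036,**k))
print('rim',pose('top',[(490,127),(636,65),(580,325),(724,262)],.03,**k))
print('seat',pose('top',[(148,128),(279,129),(137,314),(269,316)],.037,**k))
s=get_state();M=R.from_rotvec(s['tool_rot']).as_matrix();print(M.round(3))
E
```

```text
cores (array([ 0.52505002, -0.00219379]), np.float64(22.377900612756367), np.float64(0.0771507992567561), np.float64(0.04970903394260951))
rim (array([ 0.52194194, -0.00237417]), np.float64(22.574609160755774), np.float64(0.14871087994321303), np.float64(0.10663606665338661))
seat (array([0.50717704, 0.26357793]), np.float64(-2.3421542610480963), np.float64(0.12692441060315515), np.float64(0.08736552055804866))
[[ 0.926  0.378 -0.001]
 [ 0.378 -0.926  0.002]
 [-0.    -0.002 -1.   ]]
```

Emit:
send_rows --xyz '[[15,-14,0],[40,-37,0],[66,-61,0],[92,-86,0],[119,-111,0],[146,-136,0],[173,-161,0],[200,-186,0],[227,-211,0],[254,-236,0]]' --dr '[[0,0,-0.06],[0,0,-0.16],[0,0,-0.26],[0,0,-0.36],[0,0,-0.46],[0,0,-0.56],[0,0,-0.66],[0,0,-0.76],[0,0,-0.86],[0,0,-0.96]]' --jaw 87

```text
time: 0.93
position: [0.3918, -0.2854, 0.2393]
tool_rot: [-2.45, -1.966, 0.001]
ft_force: [1.0, 0.1, -0.2]
grip_width: 1.001
grip_force: 0.0
```

```bash
cat >> plan.py <<'E'
def go(x,y,z,ydeg):
    "remaining shift in tool axes (mm) and dr to a downward pose with tool y at ydeg"
    s=get_state();M=R.from_rotvec(s['tool_rot']).as_matrix()
    a=np.radians(ydeg);yv=np.array([np.cos(a),np.sin(a),0]);zv=np.array([0,0,-1.])
    T=np.stack([np.cross(yv,zv),yv,zv],1)
    print('t',s['time'],'pos',s['position'].round(4),'yaw',np.degrees(np.arctan2(M[1,1],M[0,1])).round(2),'F',s['ft_force'].round(2),'w',s['grip_width'],s['grip_force'])
    print('shift',(1000*M.T@(np.array([x,y,z])-s['position'])).round(1),'dr',R.from_matrix(M.T@T).as_rotvec().round(4))
E
python3 -c "
from plan import *
go(.523,-.002,.24,22.5)"
```

```text
t 0.9333 pos [ 0.3918 -0.2854  0.2393] yaw -12.51 F [ 1.04  0.1  -0.22] w 1.0006592905469924 0.0
shift [305.   66.7  -0.8] dr [-5.00e-04  0.00e+00 -6.11e-01]
```

Emit:
send_rows --xyz '[[36,8,0],[74,16,0],[112,24,0],[150,33,0],[188,41,0],[226,49,0],[260,57,0],[287,63,0],[305,67,0],[305,67,0]]' --dr '[[0,0,-0.07],[0,0,-0.15],[0,0,-0.23],[0,0,-0.31],[0,0,-0.39],[0,0,-0.47],[0,0,-0.53],[0,0,-0.58],[0,0,-0.61],[0,0,-0.61]]'

```text
time: 1.77
position: [0.5252, 0.0001, 0.2394]
tool_rot: [-1.742, -2.613, -0.003]
ft_force: [-1.1, 0.3, -0.3]
grip_width: 1.0
grip_force: 0.0
```

```bash
python3 -c "
from plan import *
go(.523,-.002,.24,22.5)
im=save('wrist','w1.png')
cv2.imwrite('pics/w1b.png',cv2.resize(im[:,:,::-1],(800,600)))"
```

```text
t 1.7667 pos [5.252e-01 1.000e-04 2.394e-01] yaw 22.6 F [-1.05  0.29 -0.26] w 0.9998273919835315 0.0
shift [-1.1 -2.9 -0.6] dr [ 0.0012 -0.0022  0.0018]
```

View pics/w1b.png

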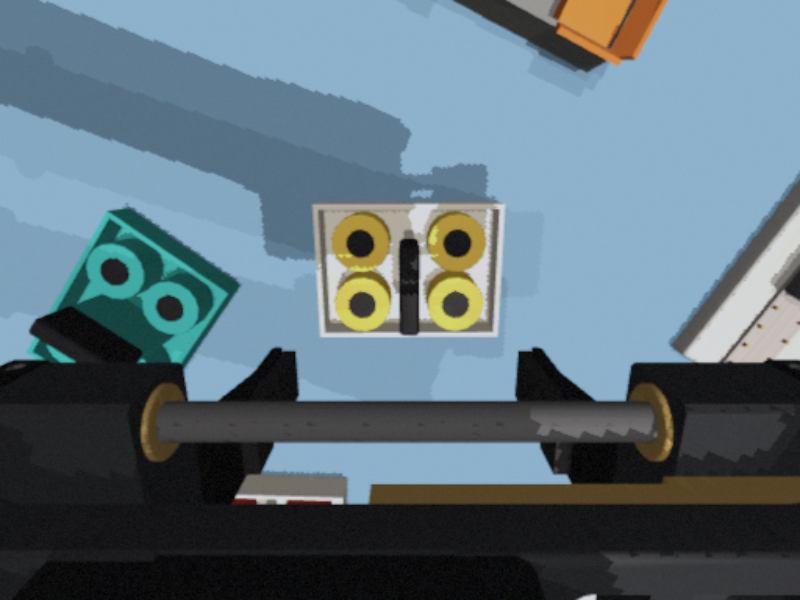

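The wrist view shows the yellow tray centred. Its core tops are at (360,243), (457,242), (362,304) and (456,304), and the rim corners are at (313,205), (505,204), (321,336) and (499,336). The handle is vertical at u=409, and the red tray is at the lower left, near (290,490).

Run:
```python
from plan import *
s=get_state();k=dict(sc=1.5625,st=s)
print(pose('wrist',[(457,242),(456,304),(360,243),(362,304)],.036,**k))
print(pose('wrist',[(505,204),(499,336),(313,205),(321,336)],.03,**k))
for uv in [(409,240),(409,335)]: print(at('wrist',np.array(uv)/1.5625,.092,s))
```

```text
(array([ 0.52671915, -0.00316678]), np.float64(22.701160054808824), np.float64(0.07632997627271551), np.float64(0.050241590569580524))
(array([ 0.52755655, -0.00348501]), np.float64(22.551832665520152), np.float64(0.15013533306734428), np.float64(0.10900895392691419))
[0.5131453  0.02922355 0.092     ]
[ 0.5385514  -0.03209106  0.092     ]
```

```bash
python3 -c "
from plan import *
go(.5265,-.003,.073,22.6)"
```

```text
t 1.8167 pos [ 0.5246 -0.0028  0.2392] yaw 22.37 F [-0.09 -1.05  0.22] w 0.9989728828330185 0.0
shift [ -1.1   1.8 166.2] dr [-0.0005 -0.0009 -0.004 ]
```

Emit:
send_rows --xyz '[[-1,1,12],[-2,2,36],[-3,2.5,62],[-3,2.5,88],[-3,2.5,110],[-3,2.5,130],[-3,2.5,148],[-3,2.5,160],[-3,2.5,166],[-3,2.5,166]]' --dr '[[0,0,0],[0,0,0],[0,0,0],[0,0,0],[0,0,0],[0,0,0],[0,0,0],[0,0,0],[0,0,0],[0,0,0]]'

```text
time: 2.65
position: [0.5266, -0.0077, 0.0719]
tool_rot: [-1.754, -2.603, 0.003]
ft_force: [-0.1, -0.4, 0.2]
grip_width: 0.998
grip_force: 0.0
```

Emit:
send_rows --xyz '[[0,0,0],[0,0,0],[0,0,0],[0,0,0],[0,0,0],[0,0,0],[0,0,0],[0,0,0],[0,0,0],[0,0,0]]' --dr '[[0,0,0],[0,0,0],[0,0,0],[0,0,0],[0,0,0],[0,0,0],[0,0,0],[0,0,0],[0,0,0],[0,0,0]]' --jaw 5 --grip_force 35

```text
time: 3.48
position: [0.5279, -0.0064, 0.0735]
tool_rot: [-1.753, -2.607, 0.0]
ft_force: [-0.2, -0.4, -0.4]
grip_width: 0.326
grip_force: 0.0
```

```bash
python3 -c "
from plan import *
go(.5265,-.001,.073,22.6)"
```

```text
t 3.4833 pos [ 0.5279 -0.0064  0.0735] yaw 22.18 F [-0.24 -0.39 -0.36] w 0.32561111270137905 0.0
shift [5.5 0.8 0.5] dr [-0.0001  0.     -0.0074]
```

Emit:
send_rows --xyz '[[3,0.8,0],[5,0.8,0],[5,0.8,0],[5,0.8,0],[5,0.8,0],[5,0.8,0],[5,0.8,0],[5,0.8,0],[5,0.8,0],[5,0.8,0]]' --dr '[[0,0,-0.007],[0,0,-0.007],[0,0,-0.007],[0,0,-0.007],[0,0,-0.007],[0,0,-0.007],[0,0,-0.007],[0,0,-0.007],[0,0,-0.007],[0,0,-0.007]]' --jaw 32

```text
time: 4.32
position: [0.5268, -0.0015, 0.0735]
tool_rot: [1.744, 2.613, -0.0]
ft_force: [-0.2, 0.6, -0.4]
grip_width: 0.367
grip_force: 0.0
```

Emit:
send_rows --xyz '[[0,0,0],[0,0,0],[0,0,0],[0,0,0],[0,0,0],[0,0,0],[0,0,0],[0,0,0],[0,0,0],[0,0,0]]' --dr '[[0,0,0],[0,0,0],[0,0,0],[0,0,0],[0,0,0],[0,0,0],[0,0,0],[0,0,0],[0,0,0],[0,0,0]]' --jaw 5 --grip_force 35

```text
time: 5.15
position: [0.5269, -0.0014, 0.0736]
tool_rot: [1.743, 2.613, 0.0]
ft_force: [1.9, 0.9, -1.0]
grip_width: 0.158
grip_force: 35.0
```

```bash
python3 -c "
from plan import *
go(.5265,-.001,.073,22.6)
go(.507,.2636,.16,-2.3)"
```

```text
t 5.15 pos [ 0.5269 -0.0014  0.0736] yaw 22.58 F [ 1.85  0.93 -1.02] w 0.15836127930071453 34.99964157119393
shift [ 0.6 -0.2  0.6] dr [ 0.0004  0.0001 -0.0004]
t 5.15 pos [ 0.5269 -0.0014  0.0736] yaw 22.58 F [ 1.85  0.93 -1.02] w 0.15836127930071453 34.99964157119393
shift [252.4  83.4 -86.4] dr [4.000e-04 0.000e+00 4.342e-01]
```

Emit:
send_rows --xyz '[[0,0,-6],[0,0,-20],[0,0,-40],[0,0,-62],[4,1,-84],[14,5,-104],[28,9,-118],[44,15,-126],[62,20,-130],[80,26,-130]]' --dr '[[0,0,0],[0,0,0],[0,0,0],[0,0,0],[0,0,0.01],[0,0,0.03],[0,0,0.06],[0,0,0.09],[0,0,0.12],[0,0,0.15]]'

```text
time: 5.98
position: [0.5197, 0.0828, 0.2045]
tool_rot: [1.937, 2.473, -0.001]
ft_force: [0.5, 0.0, -3.3]
grip_width: 0.154
grip_force: 35.0
```

```bash
python3 -c "
from plan import *
go(.507,.2636,.20,-2.3)"
```

```text
t 5.9833 pos [0.5197 0.0828 0.2045] yaw 13.85 F [ 0.48  0.02 -3.33] w 0.15417168341444273 34.99781954102218
shift [178.6  31.    4.4] dr [1.000e-04 9.000e-04 2.819e-01]
```

Emit:
send_rows --xyz '[[14,2,0],[28,5,0],[42,7,0],[56,10,1],[70,12,2],[80,14,3],[86,15,4],[90,16,4],[90,16,4],[90,16,4]]' --dr '[[0,0,0.03],[0,0,0.07],[0,0,0.12],[0,0,0.16],[0,0,0.2],[0,0,0.24],[0,0,0.27],[0,0,0.282],[0,0,0.282],[0,0,0.282]]'

```text
time: 6.82
position: [0.5135, 0.1731, 0.1993]
tool_rot: [-2.262, -2.18, 0.002]
ft_force: [0.3, 0.0, -3.3]
grip_width: 0.159
grip_force: 35.0
```

```bash
python3 -c "
from plan import *
save('side','x.png');save('side','x.png')
go(.507,.2636,.20,-2.3)
s=get_state(); im=save('wrist','w2.png'); np.save('s2.npy',s,allow_pickle=True)
cv2.imwrite('pics/w2b.png',cv2.resize(im[:,:,::-1],(800,600)))"
```

```text
t 6.9167 pos [0.5139 0.1726 0.1994] yaw -2.21 F [-0.17  0.4  -4.08] w 0.15956183302556645 34.99964321963489
shift [ 90.6 -10.4  -0.7] dr [-0.0004  0.0008  0.0016]
```

View pics/w2b.png

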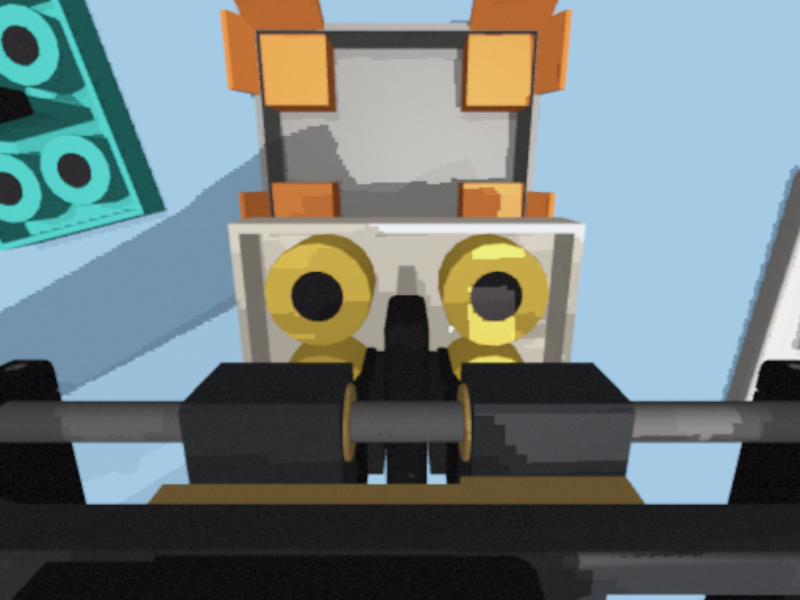

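The base is ahead of the held tray: its far seats run from u=260 to 536 at v=33, with near edges at v=107. The near seats' far edges are at v=183 (272–338 and 460–523). The held tray's far rim corners are at (230,223) and (584,220).

Run:
```python
from plan import *
s=np.load('s2.npy',allow_pickle=True).item()
p=lambda u,v,z:at('wrist',np.array((u,v))/1.5625,z,s)[:2]
for n,a,b,z in [('outer far',(260,33),(536,33),.037),('inner far',(331,107),(465,107),.037),('near far-edge',(338,183),(460,183),.037),('rim',(230,223),(584,220),s['position'][2]-.0736+.03)]:
    A,B=p(*a,z),p(*b,z);d=B-A
    print(n,A.round(4),B.round(4),'mid',((A+B)/2).round(4),np.hypot(*d).round(4),np.degrees(np.arctan2(d[1],d[0])).round(2))
print(s['position'])
```

```text
outer far [0.4304 0.3341] [0.5991 0.3277] mid [0.5148 0.3309] 0.1688 -2.17
inner far [0.4702 0.2907] [0.5557 0.2875] mid [0.513  0.2891] 0.0855 -2.17
near far-edge [0.4709 0.2438] [0.5523 0.2407] mid [0.5116 0.2423] 0.0814 -2.17
rim [0.442  0.2312] [0.5904 0.2268] mid [0.5162 0.229 ] 0.1484 -1.69
[0.51385882 0.17262161 0.19941118]
```

Emit:
send_rows --xyz '[[8,-1,0],[24,-2,0],[42,-3,0],[60,-4,0],[76,-5,0],[87,-5.5,2],[92,-5.5,8],[92,-5.5,16],[92,-5.5,23],[92,-5.5,25]]' --dr '[[0,0,0],[0,0,0],[0,0,0],[0,0,0],[0,0,0],[0,0,0],[0,0,0],[0,0,0],[0,0,0],[0,0,0]]'

```text
time: 7.8
position: [0.5113, 0.2636, 0.1722]
tool_rot: [-2.265, -2.177, 0.006]
ft_force: [0.0, -0.1, -3.1]
grip_width: 0.164
grip_force: 35.0
```

```bash
python3 -c "
from plan import *
save('side','s3.png');a=save('top','t3.png');b=save('side','s3.png')
go(.512,.265,.1106,-2.2)
A=cv2.resize(a[110:230,100:220],(400,400),interpolation=3);B=cv2.resize(b[200:360,110:270],(400,400),interpolation=3)
cv2.imwrite('pics/m3.png',np.hstack([A,B])[:,:,::-1])"
```

```text
t 7.95 pos [0.512  0.2645 0.174 ] yaw -2.27 F [-0.12  0.44 -3.08] w 0.15774587240192975 34.99975958839059
shift [ 0.6  0.  63.4] dr [-0.0007  0.0009 -0.0012]
```

View pics/m3.png

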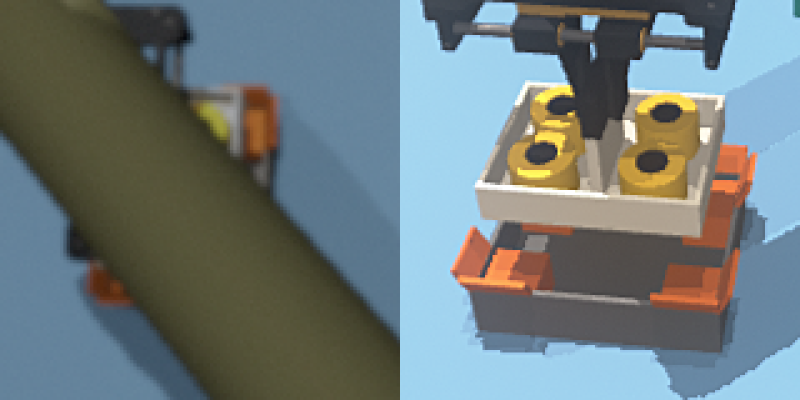

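The side crop on the right shows the tray level above the base, inside the guides' opening; the top view is blocked by the arm. Lowering.

Emit:
send_rows --xyz '[[0,0,6],[0,0,14],[0,0,22],[0,0,30],[0,0,37],[0,0,43],[0,0,48],[0,0,52],[0,0,55],[0,0,55]]' --dr '[[0,0,0],[0,0,0],[0,0,0],[0,0,0],[0,0,0],[0,0,0],[0,0,0],[0,0,0],[0,0,0],[0,0,0]]'

```text
time: 8.78
position: [0.5115, 0.2655, 0.1188]
tool_rot: [-2.263, -2.179, 0.001]
ft_force: [-1.1, 0.1, -3.8]
grip_width: 0.158
grip_force: 35.0
```

```bash
python3 -c "
from plan import *
b=save('side','s4.png')
go(.512,.265,.1106,-2.2)
cv2.imwrite('pics/m4.png',cv2.resize(b[200:350,100:300],(800,600),interpolation=3)[:,:,::-1])"
```

```text
t 8.8333 pos [0.5117 0.2656 0.1193] yaw -2.17 F [-0.19  0.47 -2.62] w 0.1610599801202129 34.999729692935944
shift [-0.6  0.3  8.7] dr [-0.0004  0.0002  0.0005]
```

View pics/m4.png

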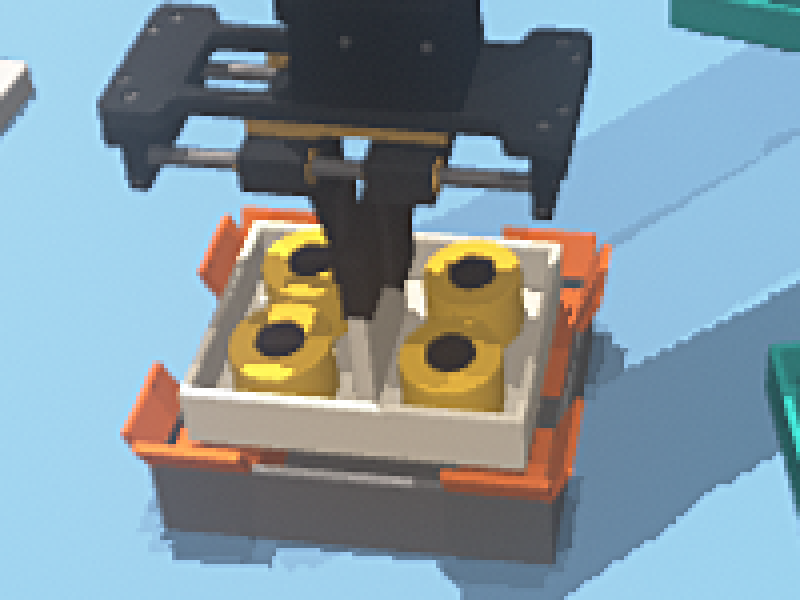

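The tray sits inside the guides with no contact force. I lower it the last part.

Emit:
send_rows --xyz '[[0,0,1.5],[0,0,3],[0,0,4.5],[0,0,6],[0,0,7],[0,0,8],[0,0,8.5],[0,0,9],[0,0,9],[0,0,9]]' --dr '[[0,0,0],[0,0,0],[0,0,0],[0,0,0],[0,0,0],[0,0,0],[0,0,0],[0,0,0],[0,0,0],[0,0,0]]'

```text
time: 9.67
position: [0.5118, 0.2657, 0.1106]
tool_rot: [2.263, 2.179, -0.0]
ft_force: [-1.0, -0.3, -1.2]
grip_width: 0.161
grip_force: 35.0
```

Emit:
send_rows --xyz '[[0,0,0.5],[0,0,1],[0,0,1.2],[0,0,1.2],[0,0,1.2],[0,0,1.2],[0,0,1.2],[0,0,1.2],[0,0,1.2],[0,0,1.2]]' --dr '[[0,0,0],[0,0,0],[0,0,0],[0,0,0],[0,0,0],[0,0,0],[0,0,0],[0,0,0],[0,0,0],[0,0,0]]'

```text
time: 10.5
position: [0.5118, 0.2657, 0.1106]
tool_rot: [2.263, 2.178, -0.0]
ft_force: [-4.0, -2.3, 6.4]
grip_width: 0.158
grip_force: 35.0
```

Contact: the force is up to +6.4 N. I release and then retreat.

Emit:
send_rows --xyz '[[0,0,0],[0,0,0],[0,0,0],[0,0,0],[0,0,0],[0,0,0],[0,0,0],[0,0,0],[0,0,0],[0,0,0]]' --dr '[[0,0,0],[0,0,0],[0,0,0],[0,0,0],[0,0,0],[0,0,0],[0,0,0],[0,0,0],[0,0,0],[0,0,0]]' --jaw 60

```text
time: 11.33
position: [0.5118, 0.2657, 0.1093]
tool_rot: [2.263, 2.179, -0.0]
ft_force: [0.1, 0.3, 0.1]
grip_width: 0.681
grip_force: 0.0
```

Emit:
send_rows --xyz '[[0,0,-4],[0,0,-14],[0,0,-28],[0,0,-46],[0,0,-66],[-10,0,-86],[-25,0,-104],[-45,0,-116],[-60,0,-120],[-70,0,-120]]' --dr '[[0,0,0],[0,0,0],[0,0,0],[0,0,0],[0,0,0],[0,0,0],[0,0,0],[0,0,0],[0,0,0],[0,0,0]]'

```text
time: 12.17
position: [0.5104, 0.1947, 0.2323]
tool_rot: [2.262, 2.175, 0.005]
ft_force: [-0.3, -0.7, -0.1]
grip_width: 0.692
grip_force: 0.0
```

```bash
python3 -c "
from plan import *
b=save('side','s5.png');w=save('wrist','w5.png')
go(.512,.265,.1106,-2.2)
cv2.imwrite('pics/m5.png',np.hstack([cv2.resize(b[200:350,100:300],(400,300),interpolation=3),cv2.resize(w,(400,300))])[:,:,::-1])"
```

```text
t 12.2667 pos [0.5098 0.1938 0.2302] yaw -2.36 F [ 1.1   0.84 -1.1 ] w 0.6913128234280256 0.0
shift [ 71.4  -1.  119.5] dr [ 0.0017  0.0012 -0.0029]
```

View pics/m5.png

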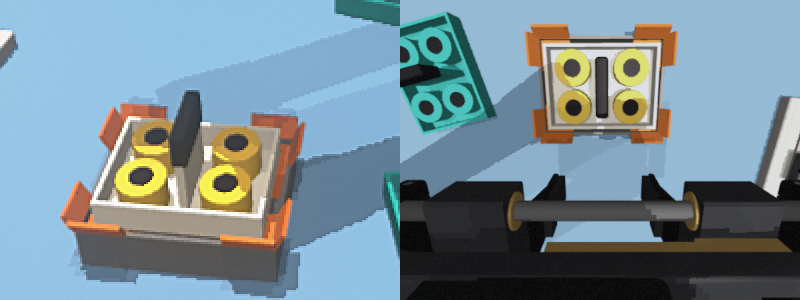

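The tray is centred and level on the seats inside all four guides, and the gripper is clear. Handing in.

```bash
python3 -c "
from bench import *
print(close_job())"
```

```text
the job is handed in; nothing more can be done
None
```

The yellow core tray is stacked on the grey base tray and handed in at about 12 s of the 38 s. The last images show it level on the seats inside all four guides and the gripper clear; the judge returned no verdict.

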